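# Offer up a pump casing after checking the impeller turns

### The arm

A 7-joint arm with a two-finger parallel gripper is mounted at the origin on the work surface. World frame = base frame: x ahead of the robot, y to its left, z up, the work surface at z = 0. Lengths are in m, angles in rad, forces in N, time in s.
With the tool pointing down it reaches from about 0.4 to 0.875 m from the base axis. Payload 19.3 kg.
Tool frame: the origin (TCP) lies between the finger pads, 19 mm behind the fingertips; this is the grasp point; z points along the fingers, y is the line along which they close (so a half turn about z gives the same grasp; the last joint's range is limited). The gripper opens to 85 mm and grips with 20 to 120 N. Pads are 22 mm wide; open, the fingers measure 114 mm over their backs; the gripper's body (76 mm by 85 mm) begins 54 mm behind the grasp point. The pads swing forward as they close: fully open they stand 13 mm farther back than shut.
Start: joints at [-1.404, 0.521, -0.036, 1.599, 0.021, 1.021, -0.113], TCP at [0.147, 0.608, 0.25] pointing down, gripper open.
Joint ranges: [-2.91, 2.91], [-0.3, 2.13], [-1.5, 1.42], [0.17, 2.43], [-1.26, 4.41], [0.16, 1.93], [-2.52, 2.52]. Speed limits (rad/s): [1.89, 1.89, 2.39, 2.39, 3.01, 3.01, 3.01].

### API

Orientations are given as [roll, pitch, yaw] about the fixed x, y, z axes, in that order (R = Rz(yaw) Ry(pitch) Rx(roll)).
In Python, from workcell import telemetry, grab_frame, calibration, bot, outline_of, landmark_of gives the robot as it stands. The module is installed in compiled form; this text tells all that it offers.
- The arm moves only by the shell command python3 -m inch 'ROWS' [FORCE]. ROWS is JSON, a list of rows, each a list of 7 numbers: the shift along the tool's x, y, z in m, then the turn, a rotation vector about the tool's x, y, z in rad, then the closure, from 0 (fully open) to 1 (shut). A call has 1 to 5 rows; each row shifts and turns the commanded pose from where the row before left it, along the tool's axes as they then stand; what a row does not reach is not made up. A row lasts 1/10 s, in which the tool goes at most 50 mm and 8.59 degrees, less where a joint would pass 70% of its speed; a pose out of reach is approached as far as the arm can. A call is refused whole if a number of a shift passes 0.05 or a number of a turn 0.15, either way. A call with a gripper value outside its range is refused whole. The fingers move at their own pace and stop on an object; FORCE is the grip in N (left out, the last holds). Time passes only in rows, so rows that do not move let the fingers close. It gives the time, the measured TCP pose, the force, the opening and the grip force at its end, in the units of the state.
- telemetry.observe(): the state, without advancing time (a new reading comes with each control period).
- grab_frame(name): name is "scene" or "top" or "wrist"; returns the picture (400x640x3 uint8, red, green, blue); there is no depth.
- calibration(name): a dict with "fovy" (degrees; the focal length in pixels is half the picture's height over the tangent of half this angle, whatever the lens; pixels are square), "cx", "cy" (the principal point, pixels), "pose" (4x4, takes a point from camera to world coordinates). Camera axes: x right, y down, z forward; pixel columns grow to the right and rows downward; lengths in m; the calibration is good to about 2 mm. A picture is of the moment at which its call begins: read the wrist's pose just before it. calibration takes no time and is no camera call; for the wrist camera it gives the pose at the moment of the call.
- bot.job_done(): hands the job in; it is judged then, once.
Trained networks look in the newest picture that a camera, given by its name, has taken for a name from the list of things; names that differ only in an ending like _2 or _b are one class to them, and where a whole thing is asked for, a point or a joint stands for the part that bears it (a point fixed in the world has none). Each returns a list of dicts, best first, with "score" (0 to 1); they miss things now and then, are a little off and sometimes report something else, mostly with a low value. They report only what shows in the picture. A call takes as long as a camera call.
- outline_of(label, camera): "region" (400x640 bool, what is visible of it) and "rect" ([left, top, right, bottom] in pixels, round what is visible of it).
- landmark_of(label, camera): "xy" ([column, row] in pixels: a listed point, or the origin of a listed thing).
The state is a dict: "clock": time; "qpos": joint angles; "qd": joint speeds; "joint_efforts": joint torques, N m; "position": TCP position; "tool_rot": TCP orientation; "force": force on the tool from outside, world axes, zero at the start; "moment": the same for the moment, N m; "grip_width": finger opening in m; "finger_force": force on a finger pad.
Only numpy, scipy, OpenCV 4.12 (cv2) and the standard library are available. Lean on these libraries where they do the work, as an engineer would, in place of code of your own. Each camera call takes 0.05 s, during which the arm holds its last target. There are 200 camera calls.

### The job

This pump is going back together: first turn its impeller by hand through one full turn, either way, to check that it runs free. Then grip the blue-grey casing by its web at the balance point, lift it and hold it level over the pump, its four bolt holes above the four studs and its steel valve above the yellow pipe rest, with its underside about 30 mm clear of the stud tips so that a colleague can lay the O-ring; finish while holding it there. Never let the casing touch the pump, and leave the other things on the bench where they are.

Things in the scene. Friction and masses are not known exactly. Their poses are not given: they have to be found in the camera images.
- pump: Pump wet end, fixed upright on its stand: teal bracket on a dark 170 x 170 mm base plate; square teal joint face 156 x 156 mm on top at z = 110 mm carrying the ivory impeller; four steel studs, 8 mm thick, at x = +-62, y = +-62 mm, tips at z = 148 mm. Origin: on the impeller's axis at bench level; z up; x from the axis towards the yellow pipe rest.
- pipe_rest (a point): Bottom of the yellow V-shaped pipe rest (72 mm wide) on its rod, x = 130, y = 0, z = 107 mm in the pump's frame; its arms reach z = 134 mm. It shows the side on which the valve belongs.
- impeller_hub (a point): Top of the impeller's shaft, on the axis, at z = 144 mm. The hub tapers from 15 mm radius at the disc (z = 118 mm) to 10 mm, with a nut of 7.5 mm radius above. Impeller disc: 100 mm diameter, ivory, three upright slightly curved vanes 5 mm thick, z = 118 to 139 mm, from the hub out to 49 mm radius.
- impeller (a joint): Impeller's turn, rad, + anticlockwise from above, 0 +- 0.15 at start, no stops. At value q the yellow vane is, 38 mm from the axis, at angle q from the pump's x axis (0.25 rad more at 26 mm, 0.2 less at 49 mm); the two ivory vanes at q +- 120 deg. Shut fingers standing between two vanes, tips 4 mm over the disc, can push it round: 4 N at 38 mm; it stays where left.
- casing: Loose blue-grey casing, 0.76 kg +-15 % with its valve, open side down on the bench. Flange 156 x 156 x 12 mm, bolt holes 12 mm at x = +-62, y = +-62 mm; dome 62 mm radius, top z = 48 mm; suction neck on the axis, 18 mm radius, from z = 82 a collar of 23 mm radius, top z = 92 mm; discharge neck and valve along +x. Origin: on the axis in the flange's underside; x to the valve, z up.
- casing_balance (a point): Balance point of casing with valve, over the centre of mass: x = 45, y = 0, z = 70 mm in the casing's frame. It lies in the web: an upright plate 12 mm thick along x, from the suction neck to x = 74 mm, z = 48 (dome top) to 84 mm, both faces free for finger pads centred at z = 70 mm.
- valve_end (a point): Open end of the steel ball valve on the casing: x = 152, y = 0, z = 28 mm in the casing's frame. The valve is 38 mm thick from x = 90 mm on; red T-handle at x = 121 mm, 62 mm across, top z = 69 mm.
- spanner: Bystander: loose steel spanner, 170 mm long, lying between the two workplaces. Origin: its middle, x along it.
- o_ring: Bystander: loose black O-ring of 118 mm diameter, 6 mm thick, lying flat. Origin: its centre.
- grease_jar: Bystander: loose white jar with a black cap, 54 mm diameter, 50 mm high. Origin: centre of its foot.
- wash_bottle: Bystander: loose white bottle with a blue cap, 66 mm diameter, 160 mm high. Origin: centre of its foot.
- nut_tray: Bystander: loose yellow tray 120 x 90 x 30 mm with the nuts. Origin: centre of its underside.
- elbow: Bystander: loose blue-grey pipe elbow with 60 mm legs, 48 mm high. Origin: under its corner.

How it is judged:
By the outcome, as a careful person would: the job done as asked, in the order asked, and still so for the second after the job is handed in, while the arm keeps its last pose, push and grip.
It also fails if it takes over 72 s, if anything falls off the work surface, if the arm or the gripper's body presses on something with over 40 N, if the wrist force passes 120 N, or if a joint passes its speed limit or range.

## Working session

There is one attempt and no reset: what is moved stays moved. The work goes in short steps, Python scripts to look and compute and a shell command to move; the robot and the scene stay as the last step left them, time stands still between calls to the robot, and variables do not carry over. Pictures are saved under pics/ and viewed, at most 10 in all, crops included, and the job is handed in when it is done.

```bash
mkdir -p pics
cat > h.py <<'E'
import numpy as np, cv2
from workcell import telemetry, grab_frame, calibration, bot, outline_of, landmark_of
def K(c):
    f=200/np.tan(np.radians(c['fovy'])/2); return f
def ray(c,uv):
    P=np.array(c['pose']); d=np.array([(uv[0]-c['cx'])/K(c),(uv[1]-c['cy'])/K(c),1.]); return P[:3,3],P[:3,:3]@d
def at_z(c,uv,z):
    o,d=ray(c,uv); return o+d*(z-o[2])/d[2]
def proj(c,p):
    P=np.array(c['pose']); q=P[:3,:3].T@(np.array(p)-P[:3,3]); return np.array([c['cx']+K(c)*q[0]/q[2],c['cy']+K(c)*q[1]/q[2]])
E
python3 - <<'E'
from h import *
Z=dict(pump=0,pipe_rest=.107,impeller_hub=.144,casing=0,casing_balance=.07,valve_end=.028,spanner=0.004,o_ring=.003,grease_jar=0,wash_bottle=0,nut_tray=0,elbow=0)
s=telemetry.observe(); print(s)
for n in ['top','scene']:
    im=grab_frame(n); cv2.imwrite(f'pics/{n}0.png',im[:,:,::-1]); c=calibration(n); print(n,c['fovy'],np.round(c['pose'],3).tolist())
    for k,z in Z.items():
        if n=='scene' and k in('spanner','o_ring'):continue
        for r in landmark_of(k,n)[:1]: print(k,round(r['score'],2),np.round(r['xy'],1),np.round(at_z(c,r['xy'],z),4))
E
```

```text
{'clock': 0.0, 'qpos': array([-1.40421579,  0.52200933, -0.03633077,  1.6000289 ,  0.02123454,
        1.02108639, -0.11280327]), 'qd': array([-0.00044608, -0.00105295,  0.00027299,  0.00070109,  0.00211417,
        0.00018651, -0.00080342]), 'joint_efforts': array([-3.19697956e-04, -9.27106619e+01,  1.97981469e+00, -3.69931197e+01,
        1.78781088e-02,  8.11443228e-03,  1.27588692e-05]), 'position': array([0.14657488, 0.60723528, 0.24942112]), 'tool_rot': array([-3.14045184e+00,  1.09843883e-04,  2.90482030e+00]), 'force': array([ 0.42945539,  0.62417593, -0.5674145 ]), 'moment': array([-0.03148802,  0.02210479,  0.02122902]), 'finger_force': 0.0, 'grip_width': 0.08480368192037041}
top 46.848005842978345 [[-0.007, -0.984, 0.175, 0.353], [-1.0, 0.004, -0.019, 0.0], [0.018, -0.175, -0.984, 1.379], [0.0, 0.0, 0.0, 1.0]]
pump 0.62 [221.4 232. ] [0.4938 0.2515 0.    ]
pipe_rest 0.84 [214.1 181.9] [0.6238 0.2564 0.107 ]
impeller_hub 0.65 [210.1 224.6] [0.4991 0.256  0.144 ]
casing 0.95 [380.9 211.6] [ 0.5533 -0.2277  0.    ]
casing_balance 0.92 [394.2 192.1] [ 0.6    -0.2565  0.07  ]
v
[... 341 characters left out ...]
182.1] [0.6464 0.4294 0.    ]
scene 44.401756787354 [[0.889, 0.371, -0.269, 1.031], [0.458, -0.732, 0.504, -0.79], [-0.009, -0.571, -0.821, 1.382], [0.0, 0.0, 0.0, 1.0]]
pump 0.73 [323.2 156.3] [0.5045 0.2441 0.    ]
pipe_rest 0.71 [356.7 144.4] [0.6241 0.2635 0.107 ]
impeller_hub 0.96 [327.  128.9] [0.5158 0.2511 0.144 ]
casing 0.92 [268.6 265.2] [ 0.5532 -0.2315  0.    ]
casing_balance 0.88 [271.8 269. ] [ 0.5924 -0.2664  0.07  ]
valve_end 0.98 [291.8 304.2] [ 0.6889 -0.3221  0.028 ]
grease_jar 0.85 [357.1 237.2] [ 0.7589 -0.0122  0.    ]
wash_bottle 0.96 [343.1 103.6] [0.4516 0.5233 0.    ]
nut_tray 0.7 [201.2 342.4] [ 0.5068 -0.5325  0.    ]
elbow 0.8 [378.7 141.4] [0.6572 0.4027 0.    ]
```

View pics/top0.png

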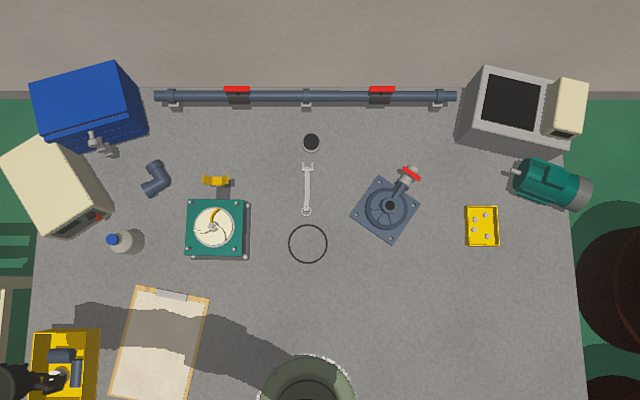

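View pics/scene0.png

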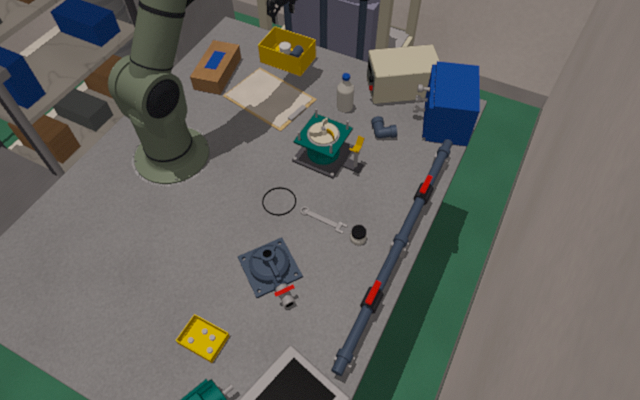

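The top view shows the pump at about (217,228) with the yellow rest at (215,182). The casing is at (388,208), its valve at (410,173), with the spanner and O-ring in between. The scene view agrees. Next I'll move above the pump and look with the wrist camera.

```bash
python3 -m inch '[[-0.035,-0.022,-0.01,0,0,0,1],[-0.035,-0.022,-0.01,0,0,0,1],[-0.035,-0.022,-0.01,0,0,0,1],[-0.035,-0.022,-0.01,0,0,0,1],[-0.035,-0.022,-0.01,0,0,0,1]]' 30
python3 -m inch '[[-0.035,-0.022,-0.01,0,0,0,1],[-0.035,-0.022,-0.01,0,0,0,1],[-0.035,-0.022,-0.01,0,0,0,1],[-0.035,-0.022,-0.01,0,0,0,1],[-0.035,-0.022,-0.01,0,0,0,1]]'
python3 -m inch '[[-0.035,-0.022,-0.01,0,0,0,1],[-0.035,-0.022,-0.01,0,0,0,1],[0,0,0,0,0,0,1],[0,0,0,0,0,0,1]]'
python3 - <<'E'
from h import *
im=grab_frame('wrist'); c=calibration('wrist'); cv2.imwrite('pics/w1.png',im[:,:,::-1]); print(c['fovy'],np.round(c['pose'],3).tolist())
for k,z in dict(pump=0,pipe_rest=.107,impeller_hub=.144).items():
    for r in landmark_of(k,'wrist')[:1]: print(k,round(r['score'],2),np.round(r['xy'],1),np.round(at_z(c,r['xy'],z),4))
print(telemetry.observe()['qpos'])
E
```

```text
clock: 1.7
position: [0.2919, 0.4582, 0.3005]
tool_rot: [3.141, 0.0, 2.905]
force: [0.4, 0.6, 0.8]
grip_width: 0.0127
finger_force: 0.0
clock: 2.2
position: [0.4362, 0.3102, 0.3507]
tool_rot: [3.141, 0.0, 2.905]
force: [0.4, 0.1, -0.3]
grip_width: 0.0002
finger_force: 0.0
clock: 2.6
position: [0.4934, 0.2518, 0.3701]
tool_rot: [3.141, 0.0, 2.903]
force: [-0.2, 1.2, 0.1]
grip_width: 0.0001
finger_force: 0.0
61.91059776834669 [[0.235, 0.924, 0.302, 0.415], [0.972, -0.224, -0.073, 0.271], [-0.0, 0.31, -0.951, 0.495], [0.0, 0.0, 0.0, 1.0]]
pump 0.86 [323.6 145.8] [0.4937 0.2501 0.    ]
pipe_rest 0.95 [346.  255.3] [0.6218 0.2492 0.107 ]
impeller_hub 0.94 [326.4 166.9] [0.4935 0.2537 0.144 ]
[-0.6909095   0.30107087  0.14292715  1.63446625 -0.04546327  1.2096364
  0.79750937]
```

View pics/w1.png

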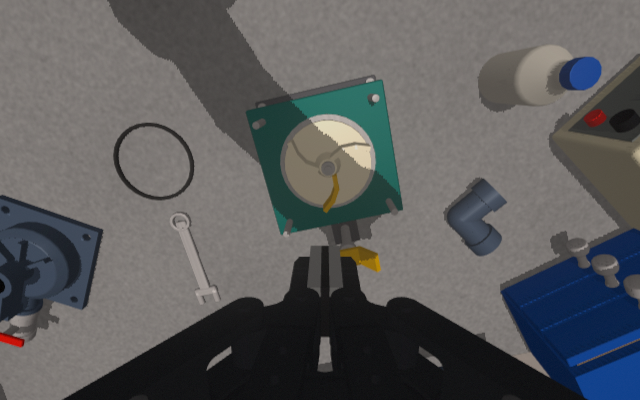

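The wrist view shows the pump's face centred at about (325,160), with the yellow vane pointing down towards the rest at (355,258). I'll fit the face, the studs and the vane to get pose and q.

```bash
cat > pump.py <<'E'
from h import *
im=grab_frame('wrist'); c=calibration('wrist')
hsv=cv2.cvtColor(im,cv2.COLOR_RGB2HSV)
m=cv2.inRange(hsv,(75,100,30),(95,255,255)); m=cv2.morphologyEx(m,cv2.MORPH_OPEN,np.ones((3,3)))
n,l,st,_=cv2.connectedComponentsWithStats(m); i=1+np.argmax(st[1:,4]); m=(l==i)
v,u=np.nonzero(m); P=np.array([at_z(c,(a,b),.11)[:2] for a,b in zip(u,v)],np.float32)
r=cv2.minAreaRect(P*1000); print('face',r)
h=np.array(r[0])/1000
L=landmark_of('impeller_hub','wrist')[:1]
if L: print('hub',at_z(c,L[0]['xy'],.144)[:2])
y=cv2.inRange(hsv,(18,120,60),(32,255,255)); v,u=np.nonzero(y); Q=np.array([at_z(c,(a,b),.139)[:2] for a,b in zip(u,v)])-h
R=np.hypot(*Q.T); A=np.arctan2(Q[:,1],Q[:,0])
for lo,hi in((22,30),(34,42),(45,52)):
    k=(R>lo/1e3)&(R<hi/1e3)
    if k.any(): print(lo,k.sum(),np.angle(np.exp(1j*A[k]).mean()))
k=R>.09
if k.any(): print('rest',Q[k].mean(0),np.angle(np.exp(1j*A[k]).mean()))
E
python3 pump.py
```

```text
face ((497.0967712402344, 253.48651123046875), (154.67196655273438, 154.8941192626953), 88.76094055175781)
hub [0.50027743 0.25228806]
22 51 0.0915628528208645
34 66 -0.16351044960168448
45 29 -0.28307533246761596
rest [0.11617713 0.01623271] 0.13370702555298644
```

```bash
python3 -m inch '[[-0.0196,0.0367,0,0,0,0,1],[0,0,0.045,0,0,0,1],[0,0,0.045,0,0,0,1],[0,0,0.045,0,0,0,1],[0,0,0.045,0,0,0,1]]'
python3 -m inch '[[0,0,0.023,0,0,0,1],[0,0,0.012,0,0,0,1],[0,0,0.011,0,0,0,1],[0,0,0,0,0,0,1],[0,0,0,0,0,0,1]]'
python3 - <<'E'
from h import *
s=telemetry.observe(); p=s['position']; yaw=s['tool_rot'][2]; d=p[:2]-[.497,.2535]; print(np.hypot(*d)*1e3,np.arctan2(d[1],d[0]))
a=.885; st=np.radians(20)
for i in range(18):
    f=a+i*st+st/2+np.pi/2-yaw; ch=2*38*np.sin(st/2); print(i,round(ch*np.cos(f),1),round(-ch*np.sin(f),1))
E
```

```text
clock: 3.4
position: [0.5201, 0.2839, 0.1884]
tool_rot: [3.141, 0.0, 2.906]
force: [1.0, 0.6, 0.4]
grip_width: -0.0002
finger_force: 0.0
clock: 3.9
position: [0.5211, 0.2838, 0.145]
tool_rot: [3.141, 0.001, 2.905]
force: [-0.5, 0.7, 0.3]
grip_width: -0.0002
finger_force: 0.0
38.66559758863404 0.8990505322031174
0 12.7 3.6
1 13.2 -1.0
2 12.0 -5.4
3 9.4 -9.2
4 5.7 -11.9
5 1.3 -13.1
6 -3.3 -12.8
7 -7.4 -10.9
8 -10.7 -7.7
9 -12.7 -3.6
10 -13.2 1.0
11 -12.0 5.4
12 -9.4 9.2
13 -5.7 11.9
14 -1.3 13.1
15 3.3 12.8
16 7.4 10.9
17 10.7 7.7
```

```bash
python3 -m inch '[[0.0127,0.0036,0,0,0,0,1],[0.0132,-0.001,0,0,0,0,1],[0.012,-0.0054,0,0,0,0,1],[0.0094,-0.0092,0,0,0,0,1],[0.0057,-0.0119,0,0,0,0,1]]'
python3 - <<'E'
from h import *
im=grab_frame('wrist'); cv2.imwrite('pics/w2.png',im[100:400,120:520,::-1])
E
```

```text
clock: 4.4
position: [0.4643, 0.2735, 0.1454]
tool_rot: [3.138, 0.004, 2.906]
force: [12.4, 2.4, 1.1]
grip_width: 0.0003
finger_force: 5.2
```

View pics/w2.png

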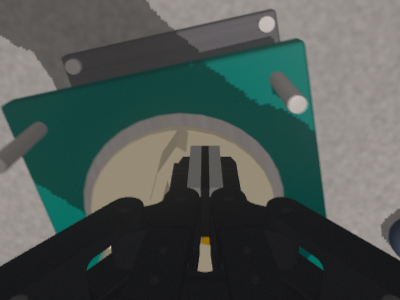

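The fingers stand among the vanes and push: a vane sits ahead at crop (175,165), and the force is about 12 N. I'll continue round the circle.

```bash
python3 -m inch '[[0.0013,-0.0131,0,0,0,0,1],[-0.0033,-0.0128,0,0,0,0,1],[-0.0074,-0.0109,0,0,0,0,1],[-0.0107,-0.0077,0,0,0,0,1],[-0.0127,-0.0036,0,0,0,0,1]]'
python3 -m inch '[[-0.0132,0.001,0,0,0,0,1],[-0.012,0.0054,0,0,0,0,1],[-0.0094,0.0092,0,0,0,0,1],[-0.0057,0.0119,0,0,0,0,1],[-0.0013,0.0131,0,0,0,0,1]]'
python3 -m inch '[[0.0033,0.0128,0,0,0,0,1],[0.0074,0.0109,0,0,0,0,1],[0.0107,0.0077,0,0,0,0,1],[0.0127,0.0036,0,0,0,0,1],[0.0132,-0.001,0,0,0,0,1]]'
python3 - <<'E'
from h import *
im=grab_frame('top'); cv2.imwrite('pics/t2.png',cv2.resize(im[170:290,150:290,::-1],None,fx=4,fy=4))
E
```

```text
clock: 4.95
position: [0.4835, 0.2201, 0.145]
tool_rot: [3.138, 0.001, 2.907]
force: [-2.6, 12.9, -2.0]
grip_width: -0.0003
finger_force: 5.4
clock: 5.45
position: [0.5313, 0.248, 0.1437]
tool_rot: [-3.139, -0.004, 2.905]
force: [-13.2, -5.5, 2.2]
grip_width: -0.0002
finger_force: 5.6
clock: 5.95
position: [0.4951, 0.2914, 0.1441]
tool_rot: [-3.14, 0.001, 2.905]
force: [5.0, -7.3, -2.6]
grip_width: -0.0003
finger_force: 4.0
```

View pics/t2.png

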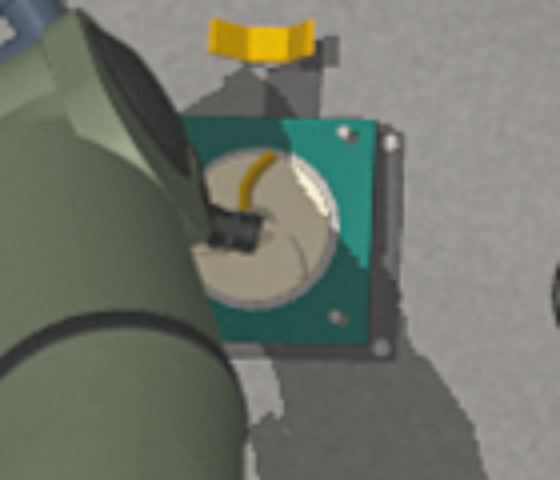

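The crop shows the fingers at (235,230) and the yellow vane back pointing at the rest, with its tip at (270,155). I'll compare its angle with the first top picture.

Run:
```python
from h import *
c=calibration('top')
im0=cv2.imread('pics/top0.png')[:,:,::-1].copy(); im1=grab_frame('top')
for im in(im0,im1):
    hsv=cv2.cvtColor(im,cv2.COLOR_RGB2HSV); y=cv2.inRange(hsv,(18,120,60),(32,255,255)); v,u=np.nonzero(y)
    Q=np.array([at_z(c,(a,b),.139)[:2] for a,b in zip(u,v)])-[.497,.2535]; R=np.hypot(*Q.T);A=np.arctan2(Q[:,1],Q[:,0])
    for lo,hi in((22,30),(34,42),(45,53)):
        k=(R>lo/1e3)&(R<hi/1e3); print(lo,k.sum(),np.angle(np.exp(1j*A[k]).mean()) if k.any() else None)
```

```text
22 9 0.040766900973132285
34 12 -0.1508632286821439
45 7 -0.32318698872383445
22 10 0.12550129012733827
34 11 -0.06233848168917876
45 7 -0.19275827949714772
```

The impeller has turned 2π + 0.1 rad. Next I back off, lift and travel over the casing, opening the gripper on the way.

```bash
python3 -m inch '[[-0.006,0.0,0,0,0,0,1],[0,0,-0.025,0,0,0,1],[0,0,-0.045,0,0,0,1],[0,0,-0.045,0,0,0,1],[0,0,-0.045,0,0,0,1]]'
python3 -m inch '[[0,0,-0.04,0,0,0,1],[-0.016,-0.0415,0,0,0,0,0.5],[-0.016,-0.0415,0,0,0,0,0],[-0.016,-0.0415,0,0,0,0,0],[-0.016,-0.0415,0,0,0,0,0]]'
python3 -m inch '[[-0.016,-0.0415,0,0,0,0,0],[-0.016,-0.0415,0,0,0,0,0],[-0.016,-0.0415,0,0,0,0,0],[-0.016,-0.0415,0,0,0,0,0],[-0.016,-0.0415,0,0,0,0,0]]'
python3 -m inch '[[-0.016,-0.0415,0,0,0,0,0],[-0.016,-0.0415,0,0,0,0,0],[-0.016,-0.0415,0,0,0,0,0],[0,0,0,0,0,0.13,0],[0,0,0,0,0,0.13,0]]'
python3 -m inch '[[0,0,0,0,0,0.125,0],[0,0,0,0,0,0,0],[0,0,0,0,0,0,0]]'
cat > cas.py <<'E'
from h import *
import sys
s=telemetry.observe(); print(s['position'],s['tool_rot'],s['qpos'])
im=grab_frame('wrist'); c=calibration('wrist'); cv2.imwrite(sys.argv[1],im[:,:,::-1])
for k,z in dict(casing=0,casing_balance=.07,valve_end=.028).items():
    for r in landmark_of(k,'wrist')[:1]: print(k,round(r['score'],2),np.round(r['xy'],1),np.round(at_z(c,r['xy'],z),4))
E
python3 cas.py pics/w3.png
```

```text
clock: 6.55
position: [0.5019, 0.2905, 0.3062]
tool_rot: [3.141, 0.0, 2.905]
force: [0.2, 0.0, -0.4]
grip_width: -0.0001
finger_force: 0.0
clock: 7.05
position: [0.5253, 0.1126, 0.3446]
tool_rot: [3.141, 0.001, 2.905]
force: [1.2, 1.5, 0.1]
grip_width: 0.0579
finger_force: 0.0
clock: 7.55
position: [0.5544, -0.1081, 0.3445]
tool_rot: [3.141, 0.001, 2.905]
force: [0.8, 0.1, 0.0]
grip_width: 0.0856
finger_force: 0.0
clock: 8.05
position: [0.5714, -0.2404, 0.344]
tool_rot: [-3.141, 0.0, 2.637]
force: [0.2, 0.7, 0.3]
grip_width: 0.0854
finger_force: 0.0
clock: 8.35
position: [0.5718, -0.2384, 0.3442]
tool_rot: [3.142, 0.0, 2.524]
force: [0.5, 0.5, 0.4]
grip_width: 0.0857
finger_force: 0.0
[ 0.57184849 -0.23836047  0.34417299] [3.14154856e+00 2.44126315e-04 2.52395914e+00] [ 0.01482362  0.46195469  0.4274139   1.51166517 -0.19869606  1.21084909
  1.42591323]
casing 0.66 [322.5 141.1] [ 0.5626 -0.2363  0.    ]
casing_balance 0.67 [322.9 183.1] [ 0.5968 -0.2597  0.07  ]
valve_end 0.79 [322.2 249.2] [ 0.6876 -0.3261  0.028 ]
```

View pics/w3.png

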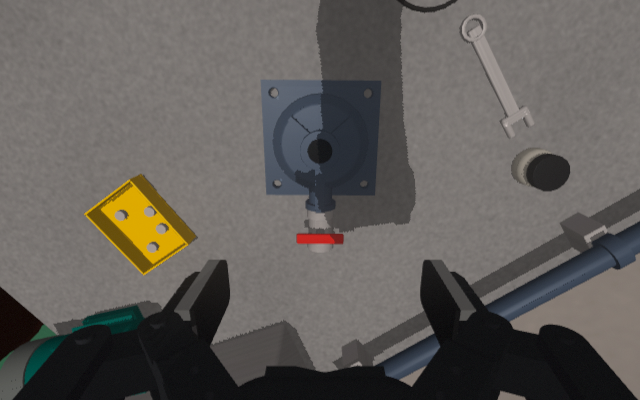

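The casing is square to the image, with the flange holes at about (273,92), (368,93), (364,184) and (277,184) and the suction neck at (320,151). The valve is at (320,245). I'll refine the hole centroids and compute the pose.

```bash
cat > fit.py <<'E'
from h import *
im=grab_frame('wrist'); c=calibration('wrist'); hsv=cv2.cvtColor(im,cv2.COLOR_RGB2HSV).astype(int)
H=[]
for g in [(273,92),(368,93),(364,184),(277,184)]:
    x,y=g; w=im[y-7:y+8,x-7:x+8].astype(float); d=w[...,0]-w[...,2]   # holes show grey bench/light vs blue flange
    d=d-np.median(d); d[d<.5*d.max()]=0; vv,uu=np.mgrid[-7:8,-7:8]; q=(x+(d*uu).sum()/d.sum(),y+(d*vv).sum()/d.sum()); H.append(at_z(c,q,.006)[:2]); print(np.round(q,1),(d>0).sum())
H=np.array(H); M=np.array([[-62,62],[-62,-62],[62,-62],[62,62]])/1e3
# view is from tool: rows downwards = +x casing; try orders
Best=None
for order in ([0,1,2,3],[1,0,3,2]):
    B=M[order]; a=(H-H.mean(0)); z1=a[:,0]+1j*a[:,1]; z0=B[:,0]+1j*B[:,1]; k=(z1*z0.conj()).sum()/(abs(z0)**2).sum(); e=abs(z1-k*z0).max(); print(order,H.mean(0),abs(k),np.angle(k),e)
s=telemetry.observe(); print(s['position'],s['tool_rot'][2])
E
python3 fit.py
```

```text
[273.6  92.3] 59
[367.4  92.9] 58
[363.5 183.1] 35
[277.3 182.8] 40
[0, 1, 2, 3] [ 0.55846689 -0.23697651] 0.00017210589262246396 -1.6101257238272948 0.08796238613272296
[1, 0, 3, 2] [ 0.55846689 -0.23697651] 1.0023403291938373 -0.6260726173947075 0.00010896762956074693
[ 0.5717209  -0.23853706  0.34412347] 2.521171198076621
```

```bash
python3 -m inch '[[-0.0334,-0.0067,0,0,0,0.006,0.3],[0,0,0.045,0,0,0,0.3],[0,0,0.045,0,0,0,0.3],[0,0,0.045,0,0,0,0.3],[0,0,0.045,0,0,0,0.3]]'
python3 -m inch '[[0,0,0.03,0,0,0,0.3],[0,0,0.02,0,0,0,0.3],[0,0,0,0,0,0,0.3],[0,0,0,0,0,0,0.3]]'
python3 - <<'E'
from h import *
s=telemetry.observe(); print(s['position'],s['tool_rot'],s['force'])
im=grab_frame('wrist'); cv2.imwrite('pics/w4.png',im[:,:,::-1])
E
```

```text
clock: 9.1
position: [0.5948, -0.2633, 0.1625]
tool_rot: [3.141, 0.0, 2.515]
force: [2.0, -1.0, -0.1]
grip_width: 0.0597
finger_force: 0.0
clock: 9.5
position: [0.5952, -0.2637, 0.1146]
tool_rot: [-3.142, 0.0, 2.514]
force: [1.7, 0.5, -0.3]
grip_width: 0.06
finger_force: 0.0
[ 0.595161   -0.26366857  0.11464177] [-3.14155628e+00  3.28779990e-04  2.51412118e+00] [ 1.69759634  0.51117744 -0.26521069]
```

View pics/w4.png

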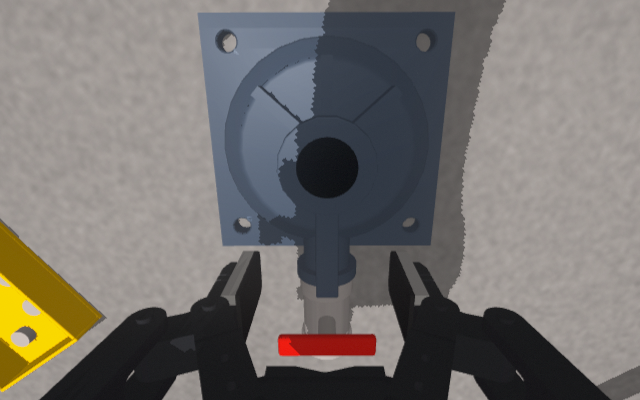

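The web is centred between the open fingers (web at column 327, fingers at 255 and 392), with the T-handle at row 345 clear of the pads. I'll descend and grip.

```bash
python3 -m inch '[[0,0,0.02,0,0,0,0.3],[0,0,0.015,0,0,0,0.3],[0,0,0.0095,0,0,0,0.3],[0,0,0,0,0,0,0.3],[0,0,0,0,0,0,0.6]]' 80
python3 -m inch '[[0,0,0,0,0,0,1],[0,0,0,0,0,0,1],[0,0,0,0,0,0,1],[0,0,0,0,0,0,1],[0,0,0,0,0,0,1]]' 80
python3 -m inch '[[0,0,0,0,0,0,1],[0,0,0,0,0,0,1]]' 80
```

```text
clock: 10.05
position: [0.5951, -0.2636, 0.07]
tool_rot: [3.142, 0.0, 2.514]
force: [-0.4, -0.8, -0.4]
grip_width: 0.0466
finger_force: 0.0
clock: 10.55
position: [0.5953, -0.2634, 0.0703]
tool_rot: [3.141, 0.001, 2.514]
force: [-1.8, 1.5, 6.4]
grip_width: 0.0108
finger_force: 78.6
clock: 10.75
position: [0.5953, -0.2634, 0.0703]
tool_rot: [3.141, 0.001, 2.514]
force: [-1.4, 2.0, 6.5]
grip_width: 0.0108
finger_force: 78.6
```

```bash
python3 -m inch '[[0,0,-0.005,0,0,0,1],[0,0,-0.01,0,0,0,1],[0,0,-0.015,0,0,0,1],[0,0,-0.02,0,0,0,1],[0,0,0,0,0,0,1]]' 
python3 -m inch '[[0,0,-0.03,0,0,0,1],[0,0,-0.03,0,0,0,1],[0,0,-0.02,0,0,0,1],[0,0,0,0,0,0,1],[0,0,0,0,0,0,1]]'
python3 - <<'E'
from h import *
s=telemetry.observe(); print(s['position'],s['tool_rot'],s['force'],s['moment'],s['qpos'])
im=grab_frame('wrist'); cv2.imwrite('pics/w5.png',im[:,:,::-1])
E
```

```text
clock: 11.25
position: [0.5962, -0.2642, 0.1228]
tool_rot: [3.141, 0.004, 2.514]
force: [0.2, -0.3, -8.4]
grip_width: 0.0109
finger_force: 78.2
clock: 11.75
position: [0.5946, -0.2631, 0.1986]
tool_rot: [3.142, -0.001, 2.514]
force: [-0.6, -0.0, -8.9]
grip_width: 0.0108
finger_force: 79.9
[ 0.59464588 -0.26306882  0.19862058] [ 3.14153620e+00 -6.82555992e-04  2.51388303e+00] [-0.60915694 -0.03489248 -8.9480661 ] [ 0.04161481 -0.04177004 -0.01461299] [ 0.08474242  0.64852051  0.37858256  1.5916544  -0.2771686   0.95551833
  1.4977221 ]
```

View pics/w5.png

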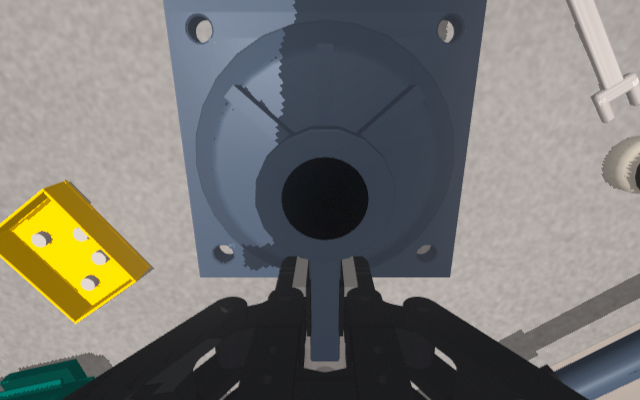

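The casing is held. Its holes are at (200,29), (447,29), (223,250) and (426,250). Next I estimate its pose relative to the tool with PnP.

```bash
cat > rel.py <<'E'
from h import *
from scipy.spatial.transform import Rotation as R
s=telemetry.observe(); im=grab_frame('wrist'); c=calibration('wrist'); f=K(c)
def cen(g,n=13):
    x,y=g; w=im[y-n:y+n+1,x-n:x+n+1].astype(float); d=w[...,0]-w[...,2]; d=d-np.median(d); d[d<.5*d.max()]=0; vv,uu=np.mgrid[-n:n+1,-n:n+1]; return (x+(d*uu).sum()/d.sum(),y+(d*vv).sum()/d.sum())
q=np.array([cen(g) for g in [(202,29),(446,29),(224,250),(426,250)]]); print(q.round(1))
M=np.array([[-62,-62,6],[-62,62,6],[62,-62,6],[62,62,6]])/1e3
ok,rv,tv=cv2.solvePnP(M,q,np.array([[f,0,c['cx']],[0,f,c['cy']],[0,0,1]]),None)
T=np.eye(4);T[:3,:3]=cv2.Rodrigues(rv)[0];T[:3,3]=tv.ravel(); W=np.array(c['pose'])@T
e=cv2.projectPoints(M,rv,tv,np.array([[f,0,c['cx']],[0,f,c['cy']],[0,0,1]]),None)[0].reshape(-1,2)-q
print('err',abs(e).max()); print('casing',W[:3,3],'rpy',R.from_matrix(W[:3,:3]).as_euler('xyz'))
t=np.eye(4);t[:3,:3]=R.from_euler('xyz',s['tool_rot']).as_matrix();t[:3,3]=s['position']
print('tool in casing',(np.linalg.inv(W)@t)[:3,3]*1e3)
yaw=np.arctan2(W[1,0],W[0,0])
o=s['position'][:2]-np.array([.045,0])@np.array([[np.cos(yaw),np.sin(yaw)],[-np.sin(yaw),np.cos(yaw)]]); print('nominal origin',o,s['position'],s['tool_rot'])
E
python3 rel.py
```

```text
[[203.5  30.6]
 [445.9  30.8]
 [225.7 249.2]
 [423.4 249. ]]
err 0.10263714681528313
casing [ 0.55692061 -0.23665634  0.12821784] rpy [-0.00330929  0.00307652 -0.62907227]
tool in casing [45.5227551   0.54762139 69.93783393]
nominal origin [ 0.55797549 -0.23646047] [ 0.59436131 -0.26293824  0.1980131 ] [-3.14125297e+00 -1.80092144e-03  2.51390785e+00]
```

Run:
```python
from h import *
P=np.array([[0.235,0.924,0.302,0.415],[0.972,-0.224,-0.073,0.271],[0,0.31,-0.951,0.495],[0,0,0,1]]); c=calibration('wrist'); c=dict(c); c['pose']=P
ct=calibration('top'); M=np.array([[62,62],[62,-62],[-62,-62],[-62,62]])/1e3
for name,cc in(('w1',c),('top0',ct)):
    im=cv2.imread(f'pics/{name}.png')[:,:,::-1].copy(); hsv=cv2.cvtColor(im,cv2.COLOR_RGB2HSV)
    m=cv2.inRange(hsv,(75,100,30),(95,255,255)); nn,l,st,_=cv2.connectedComponentsWithStats(m)
    ctr=proj(cc,(.497,.2535,.11)).astype(int); cand=[i for i in range(1,nn) if st[i,0]<=ctr[0]<=st[i,0]+st[i,2] and st[i,1]<=ctr[1]<=st[i,1]+st[i,3]]
    i=max(cand,key=lambda i:st[i,4]); m=(l==i).astype(np.uint8)
    cn=max(cv2.findContours(m,cv2.RETR_EXTERNAL,cv2.CHAIN_APPROX_NONE)[0],key=cv2.contourArea)
    hull=cv2.convexHull(cn); q=cv2.approxPolyN(hull,4,ensure_convex=True).reshape(-1,2)
    W=np.array([at_z(cc,p,.11)[:2] for p in q]); print(name,'face quad',q.tolist(),W.mean(0).round(4),[round(float(np.linalg.norm(W[k]-W[k-1])*1e3),1) for k in range(4)])
    for k in range(4):
        e=W[k]-W[k-1]; print('  edge',(np.arctan2(e[1],e[0])+np.pi/4)%(np.pi/2)-np.pi/4)
    inside=np.zeros_like(m); cv2.fillPoly(inside,[hull],1); inside=cv2.dilate(inside,np.ones((7,7)))
    gray=((hsv[...,1]<60)&(inside>0)).astype(np.uint8)
    # expected stud tips
    g=np.array([.497,.2535])
    o=P[:3,3] if name=='w1' else np.array(ct['pose'])[:3,3]; nad=proj(cc,(o[0],o[1],0.))
    for mm in M:
        t=proj(cc,(*(g+mm),.148)); v,u=np.nonzero(gray); k=np.hypot(u-t[0],v-t[1])<(12 if name=='w1' else 7)
        if not k.any(): print('none',t); continue
        d=(t-proj(cc,(*(g+mm),.13))); d/=np.linalg.norm(d); s=(np.c_[u,v][k]-t)@d; w=(np.c_[u,v][k]-t)@[-d[1],d[0]]
        rad=4e-3*np.linalg.norm(proj(cc,(*(g+mm+[.001,0]),.148))-t)/1e-3
        print('  stud',t.round(1),k.sum(),'along max',s.max().round(1),'exp',rad.round(1),'across',np.median(w).round(1),'dir',d.round(2))
```

```text
w1 face quad [[402, 209], [281, 234], [245, 110], [382, 79]] [0.4959 0.2549] [154.1, 153.7, 155.2, 155.0]
  edge -0.02460303292193633
  edge -0.017394971503018608
  edge -0.01598999354805475
  edge -0.02463057343284092
  stud [394.1 211.1] 180 along max 5.7 exp 3.3 across -0.4 dir [0.49 0.87]
  stud [286.4 235.1] 154 along max 3.0 exp 3.3 across 1.0 dir [-0.25  0.97]
  stud [253.8 127.5] 173 along max 9.3 exp 4.0 across 1.3 dir [-0.88  0.48]
  stud [372.7  97.8] 85 along max 6.2 exp 4.1 across -0.5 dir [0.98 0.19]
top0 face quad [[243, 199], [241, 256], [184, 254], [188, 199]] [0.4972 0.252 ] [152.3, 157.5, 154.8, 151.8]
  edge -0.0036557035120787784
  edge -0.014285172538658575
  edge -0.040796559442434877
  edge -0.030365394740775375
  stud [188.3 202.4] 76 along max 5.7 exp 1.5 across 0.8 dir [-0.84 -0.55]
  stud [234.6 202.2] 51 along max 6.9 exp 1.5 across 1.6 dir [-0.68 -0.74]
  stud [233.5 248.4] 15 along max 1.5 exp 1.5 across -0.2 dir [-0.92 -0.4 ]
  stud [186.4 248.6] 59 along max 5.4 exp 1.5 across 0.0 dir [-0.97 -0.25]
```

```bash
python3 -m inch '[[0,0,-0.02,0,0,0,1],[0,0,-0.03,0,0,0,1],[0,0,-0.03,0,0,0,1],[0,0,-0.02,0,0,-0.06,1],[0,0,0,0,0,-0.1,1]]'
python3 -m inch '[[0,0,0,0,0,-0.11,1],[0,0,0,0,0,-0.11,1],[0,0,0,0,0,-0.11,1],[0,0,0,0,0,-0.08,1],[0,0,0,0,0,-0.037,1]]'
python3 -m inch '[[0,0.01,0,0,0,0,1],[0,0.02,0,0,0,0,1],[0.005,0.03,0,0,0,0,1],[0.005,0.036,0,0,0,0,1],[0.005,0.036,0,0,0,0,1]]'
python3 - <<'E'
from h import *
s=telemetry.observe(); print(s['position'],s['tool_rot'],s['force'],s['qpos'])
E
```

```text
clock: 12.35
position: [0.5956, -0.2638, 0.3011]
tool_rot: [3.142, 0.002, 2.676]
force: [0.9, 0.1, -9.8]
grip_width: 0.0108
finger_force: 79.9
clock: 12.85
position: [0.5945, -0.2633, 0.2978]
tool_rot: [3.141, -0.002, 3.124]
force: [0.1, 0.4, -9.0]
grip_width: 0.011
finger_force: 79.8
clock: 13.35
position: [0.582, -0.1292, 0.2985]
tool_rot: [3.141, -0.001, 3.119]
force: [1.7, 0.7, -8.4]
grip_width: 0.011
finger_force: 79.8
[ 0.58203037 -0.12916899  0.29847923] [ 3.14119669e+00 -1.40654886e-03  3.11932029e+00] [ 1.68289695  0.73783215 -8.36386318] [-0.05729338  0.43941732  0.2514525   1.63122175 -0.1200275   1.08756458
  1.7757929 ]
```

```bash
python3 -m inch '[[0.0045,0.036,0,0,0,0,1],[0.0045,0.036,0,0,0,0,1],[0.0045,0.036,0,0,0,0,1],[0.0045,0.036,0,0,0,0,1],[0.0045,0.036,0,0,0,0,1]]'
python3 -m inch '[[0.0045,0.036,0,0,0,0,1],[0.0045,0.036,0,0,0,0,1],[0.0045,0.036,0,0,0,0,1],[0.0045,0.036,0,0,0,0,1],[0.004,0.03,0,0,0,0,1]]'
python3 -m inch '[[0.003,0.02,0,0,0,0,1],[0,0.0105,0,0,0,0,1],[0,0,0,0,0,0,1],[0,0,0,0,0,0,1],[0,0,0,0,0,0,1]]'
python3 - <<'E'
from h import *
s=telemetry.observe(); print(s['position'],s['tool_rot'],s['force'],s['qpos'])
im=grab_frame('scene'); cv2.imwrite('pics/s6.png',cv2.resize(im[40:200,220:440,::-1],None,fx=3.5,fy=3.5))
E
```

```text
clock: 13.85
position: [0.5631, 0.0514, 0.2988]
tool_rot: [3.142, -0.001, 3.12]
force: [2.0, -0.1, -8.0]
grip_width: 0.0106
finger_force: 79.8
clock: 14.35
position: [0.5443, 0.2265, 0.2986]
tool_rot: [3.142, -0.001, 3.121]
force: [1.2, 0.1, -9.2]
grip_width: 0.0108
finger_force: 79.9
clock: 14.85
position: [0.5435, 0.253, 0.2994]
tool_rot: [-3.141, -0.0, 3.119]
force: [-1.0, -0.4, -7.2]
grip_width: 0.0109
finger_force: 79.9
[0.54345571 0.25301507 0.29935741] [-3.14094796e+00 -9.77743351e-05  3.11892706e+00] [-0.95502174 -0.35635968 -7.19402381] [-0.64147051  0.43731805  0.15197527  1.61838316 -0.07173696  1.09178596
  1.07765745]
```

View pics/s6.png

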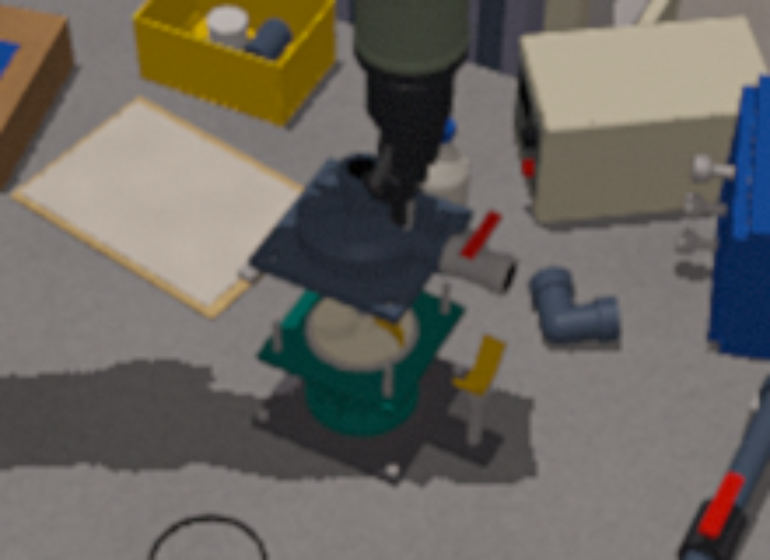

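The casing hangs over the pump, with the flange at crop (360,235) above the teal face at (360,345) and the valve at (480,265) on the rest's side. I'll lower it to the 30 mm clearance and re-measure.

```bash
python3 -m inch '[[0.0015,0.0005,0.01,0,0,-0.002,1],[0,0,0.015,0,0,0,1],[0,0,0.015,0,0,0,1],[0,0,0.008,0,0,0,1],[0,0,0.0035,0,0,0,1]]'
python3 -m inch '[[0,0,0,0,0,0,1],[0,0,0,0,0,0,1],[0,0,0,0,0,0,1]]'
python3 rel.py
python3 - <<'E'
from h import *
for n in('scene','top'):
    im=grab_frame(n).copy(); c=calibration(n); b=im.copy(); g=np.array([.4965,.254]);a=-.021;Rz=np.array([[np.cos(a),-np.sin(a)],[np.sin(a),np.cos(a)]])
    for mm in [(62,62),(62,-62),(-62,-62),(-62,62)]:
        xy=g+Rz@np.array(mm)/1e3
        p=proj(c,(*xy,.148)); cv2.circle(b,tuple(int(v*16) for v in p),16,(255,0,0),1,shift=4)
        p=proj(c,(*xy,.190)); cv2.circle(b,tuple(int(v*16) for v in p),16,(0,255,0),1,shift=4)
    u,v=proj(c,(*g,.15)).astype(int); o=cv2.resize(b[v-50:v+50,u-65:u+65,::-1],None,fx=5,fy=5,interpolation=cv2.INTER_CUBIC)
    cv2.imwrite(f'pics/{n}7.png',o)
cv2.imwrite('pics/both.png',cv2.resize(np.hstack([cv2.imread('pics/scene7.png'),cv2.imread('pics/top7.png')]),(800,308)))
E
```

```text
clock: 15.4
position: [0.5414, 0.2544, 0.247]
tool_rot: [-3.141, -0.001, 3.122]
force: [0.1, 0.1, -8.5]
grip_width: 0.011
finger_force: 79.6
clock: 15.7
position: [0.542, 0.2549, 0.2486]
tool_rot: [3.141, 0.001, 3.123]
force: [0.2, -0.2, -7.6]
grip_width: 0.011
finger_force: 79.6
[[203.5  30.7]
 [445.5  30.6]
 [225.8 249.2]
 [423.4 249. ]]
err 0.02371778454985929
casing [0.4960165  0.25515971 0.17868181] rpy [-0.00026488 -0.00228391 -0.01918353]
tool in casing [46.11226548  0.61490805 69.78790607]
nominal origin [0.49698124 0.25577471] [0.54197296 0.25491151 0.24857469] [3.14109597e+00 7.80800721e-04 3.12262962e+00]
```

View pics/scene7.png

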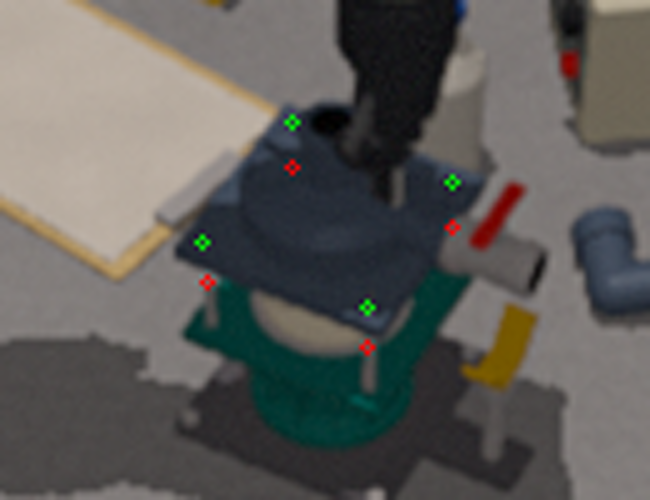

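The overlay's red marks fall on the visible stud tips at (208,285) and (368,350), and the green marks fall on the flange's hole positions. The valve is above the rest. One last 1 mm trim, then I hand in.

```bash
python3 -m inch '[[0,-0.001,0,0,0,0.002,1],[0,0,0,0,0,0,1],[0,0,0,0,0,0,1],[0,0,0,0,0,0,1],[0,0,0,0,0,0,1]]'
python3 rel.py | grep casing && python3 -c "
from workcell import bot
print(bot.job_done())"
```

```text
clock: 16.35
position: [0.5417, 0.2539, 0.248]
tool_rot: [3.142, -0.0, 3.121]
force: [-0.1, 0.4, -8.4]
grip_width: 0.0107
finger_force: 79.7
casing [0.49573698 0.25413352 0.17816575] rpy [-0.00020575 -0.00184714 -0.02092595]
tool in casing [46.09752545  0.67187811 69.74939893]
the job is handed in; nothing more can be done
None
```

The job is handed in at about 16 s on the robot's clock: I turned the impeller one full turn (about 6° over), and the arm is holding the casing by its web, level to about 0.1°, 30 mm clear of the stud tips, its holes over the studs to about 1 mm by my measurements and its valve above the yellow rest.

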